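Empty the bench polishing machine into the lidded box

TASK

The small wooden pots in the green bench polishing machine are done. Press the machine's stop button fully down and let it up, press the machine's closed hatch inward so that its catch lets it swing up, and move every pot from the tub into the open plywood box. When they all lie in the box, gently lower its lid fully shut; leave the hatch standing open to air the tub, and leave everything else on the bench in place.

Things in the scene. Friction and masses are not known exactly. Their poses are not given: they have to be found in the camera images.
- machine: green bench polishing machine, fixed, 135 mm high, x -145..145, y -175..140 mm of its origin on the bench. Under the hatch (hinged along x at +y) is a tub, x -120..120, y -90..115 mm, rim 115 mm, casing round it 135 mm above the bench. Pots stand in its trough, y -59..49 mm, floor 55 mm above the bench, between two rubber ledges 22 mm higher. Stop button on the strip at -y.
- stop_top (a point): centre of the top face of the stop button, a black round push button 30 mm across in a dark steel collar 44 mm across; its top stands 22 mm above the machine's casing. It is pressed straight down.
- stop (a joint): stop button travel, m: 0 up, 0.006 fully down; springs back; about 5 N when fully down.
- hatch (a joint): hatch angle, rad: 0 closed and caught, negative pressed inward (stop at -0.04), 2.2 swung open. The catch lets go once it is pressed in to about -0.02 or further (about 2 N at the push mark) and does not catch again; when the press is withdrawn a spring swings it up on its own in about 2 s and it stays open.
- hatch_push (a point): the round dark push mark on the hatch's top face, 37 mm in from its free (-y) edge and 200 mm from the hinge. The hatch is a flat metal panel 246 (x) by 237 mm (y), 7 mm thick; closed, its top face is flush with the machine's casing, 135 mm above the bench. It is pressed straight down here.
- hatch_hinge (a point): middle of the hatch's hinge line, along the machine's x at the hatch's top face. When open the hatch stands 237 mm up from here, leaning well outward (to the machine's +y).
- pot0_mid (a point): loose turned wooden pot, an upright cylinder 40 mm across and 56 mm high with a thin dark line round it and a small low dome (3 mm) on top, about 40 g; this point is its centre, half-way up; z is its own axis. None if absent from this run. It stands in the machine's tub at the start.
- pot1_mid (a point): loose turned wooden pot, an upright cylinder 40 mm across and 56 mm high with a thin dark line round it and a small low dome (3 mm) on top, about 40 g; this point is its centre, half-way up; z is its own axis. None if absent from this run. It stands in the machine's tub at the start.
- pot2_mid (a point): loose turned wooden pot, an upright cylinder 40 mm across and 56 mm high with a thin dark line round it and a small low dome (3 mm) on top, about 40 g; this point is its centre, half-way up; z is its own axis. None if absent from this run. It stands in the machine's tub at the start.
- pot3_mid (a point): loose turned wooden pot, an upright cylinder 40 mm across and 56 mm high with a thin dark line round it and a small low dome (3 mm) on top, about 40 g; this point is its centre, half-way up; z is its own axis. None if absent from this run. It stands in the machine's tub at the start.
- pot4_mid (a point): loose turned wooden pot, an upright cylinder 40 mm across and 56 mm high with a thin dark line round it and a small low dome (3 mm) on top, about 40 g; this point is its centre, half-way up; z is its own axis. None if absent from this run. It stands in the machine's tub at the start.
- pot5_mid (a point): loose turned wooden pot, an upright cylinder 40 mm across and 56 mm high with a thin dark line round it and a small low dome (3 mm) on top, about 40 g; this point is its centre, half-way up; z is its own axis. None if absent from this run. It stands in the machine's tub at the start.
- box: plywood storage box, fixed to the bench, outside 180 (x) by 260 (y) by 70 mm high, walls and floor 6 mm, so inside 168 by 248 mm; the origin is the centre of its underside. Its lid is hinged on the rim at x = +90 mm.
- box_lid (a joint): lid angle, rad: 0 shut, about 1.6 to 1.8 at the start (standing open), 1.9 at most. Its hinge is stiff: the lid stays where it is left, and takes about 1 to 4 N at its free edge to turn.
- lid_edge (a point): middle of the lid's free edge on its outer (upper) face, 180 mm from the hinge line. The lid is 180 by 260 mm, 8 mm thick. Its outer face carries a dark wooden knob whose axis is 30 mm from the free edge, in the middle; it stands about 45 mm out of the face and is under 40 mm across.
- box_lid_hinge (a point): middle of the lid's hinge line, along the box's y at the rim, 70 mm above the bench.
- abrasive_carton: bystander, to be left alone: plain cardboard carton 75 by 100 by 60 mm, origin under its centre.
- bent_ring: bystander, to be left alone: thin wooden ring lying flat, 84 mm across, 30 mm high, origin under its centre.
- sanding_block: bystander, to be left alone: cork block 70 by 45 by 28 mm, origin under its centre.
- glue_brush: bystander, to be left alone: wooden brush 160 mm long lying on the bench, handle to its -x.
- spare_foot: bystander, to be left alone: turned wooden foot 60 mm across at its foot and 60 mm high, unlike the pots, origin under its centre.
- oil_bottle: bystander, to be left alone: amber bottle 56 mm across, 150 mm high, origin under its centre.

How it is judged:
By the outcome, as a careful person would: the job done as asked, in the order asked, and still so for the second after the job is handed in, with the robot touching nothing.
Of pot0, pot1, pot2, pot3, pot4, pot5 only 4 to 6 are there at a start; the rules pass over those that are not, and their reading is None.
At some moment in a run one of pot0, pot1, pot2, pot3, pot4, pot5 may be knocked a few centimetres aside while the robot is not near it.
It also fails if it takes over 210 s, if anything falls off the work surface, if the arm or the gripper's body presses on something with over 40 N, if the wrist force passes 120 N, or if a joint passes its speed limit or range.

ROBOT

A 6-joint arm with a two-finger parallel gripper is mounted at the origin on the work surface. World frame = base frame: x ahead of the robot, y to its left, z up, the work surface at z = 0. Lengths are in m, angles in rad, forces in N, time in s.
With the tool pointing down it reaches from about 0.275 to 0.725 m from the base axis. Payload 5.6 kg.
Tool frame: the origin (TCP) lies at the very end of the fingers, on their centre line; the grasp point (between the pads) lies 19 mm behind it; z points along the fingers, y is the line along which they close (so a half turn about z gives the same grasp; the last joint's range is limited). The gripper opens to 85 mm and grips with 20 to 120 N. Pads are 22 mm wide; open, the fingers measure 114 mm over their backs; the gripper's body (76 mm by 85 mm) begins 54 mm behind the grasp point. The pads swing forward as they close: fully open they stand 13 mm farther back than shut.
Start: joints at [1.464, 0.255, 0.108, 0, -1.424, -0.285], TCP at [0.21, 0.508, 0.231] pointing down, gripper open.
Joint ranges: [-2.95, 2.95], [-1.21, 1.97], [-1.09, 1.5], [-2.87, 1.71], [-2.94, -0.07], [-3.05, 3.05]. Speed limits (rad/s): [2.57, 2.57, 3.14, 3.14, 3.14, 3.14].

INTERFACE

Orientations are given as a unit quaternion [w, x, y, z].
In Python, from plant import env gives the robot as it stands.
- The arm moves only by the tool move_arm, never from a script. Its argument "steps" is a list of rows, each a list of 6 numbers: the shift along the tool's x, y, z each as a share of 50 mm, from -1 to 1, then the turn, a rotation vector about the tool's x, y, z each as a share of 0.1 rad, from -1 to 1. In form: [[dx, dy, dz, wx, wy, wz], ...]. A call has 1 to 20 rows; each row shifts and turns the commanded pose from where the row before left it, along the tool's axes as they then stand; what a row does not reach is not made up. A row lasts 1/8 s, in which the tool goes at most 62.5 mm and 10.7 degrees, less where a joint would pass 70% of its speed; a pose out of reach is approached as far as the arm can. A call with a number of a shift or a turn outside -1 to 1 is refused whole. A call with a gripper value outside its range is refused whole. "jaw" is the closure, from -1 (fully open) to 1 (shut), set as the call begins (left out, the last holds). The fingers move at their own pace and stop on an object; "force" is the grip in N (left out, the last holds). Time passes only in rows, so rows that do not move let the fingers close. It gives the time, the measured TCP pose, the force, the opening and the grip force at its end, in the units of the state.
- env.sense(): the state, without advancing time (a new reading comes with each control period).
- env.capture(name): name is "scene" or "top"; returns a dict with "pixels" (480x640x3 uint8, blue, green, red), "fx", "fy", "cx", "cy" (pixels), "D" ([k1, k2, p1, p2, k3] as OpenCV has them; the pictures are not rectified), "R" (3x3) and "t" (3): a world point X has camera coordinates R X + t. Camera axes: x right, y down, z forward; pixel columns grow to the right and rows downward; lengths in m; the calibration is good to about 2 mm. A picture is of the moment at which its call begins. There is no depth.
- env.hand_in(): hands the job in; it is judged then, once.
The state is a dict: "time": time; "joints": joint angles; "dq": joint speeds; "tau": joint torques, N m; "eef_pos": TCP position; "ee_rot": TCP orientation; "force": force on the tool from outside, world axes, zero at the start; "ft_torque": the same for the moment, N m; "width": finger opening in m; "grip_force": force on a finger pad.
Only numpy, scipy, OpenCV 4.12 (cv2) and the standard library are available. Lean on these libraries where they do the work, as an engineer would, in place of code of your own. Each camera call takes 0.05 s, during which the arm holds its last target. There are 200 camera calls.

## Working session

There is one attempt and no reset: what is moved stays moved. The work goes in short steps, Python scripts to look and compute and a tool call to move; the robot and the scene stay as the last step left them, time stands still between calls to the robot, and variables do not carry over. Pictures are saved under pics/ and viewed, at most 14 in all, crops included, and the job is handed in when it is done.

Besides the shell and the picture viewer there is one more tool, called after "Request:" as name(argument=value, ...) on one line, values as JSON. move_arm: Moves the arm, as the interface text tells. Shift numbers are shares of 50 mm and turn numbers shares of 0.1 rad, none past 1 either way. Its arguments: {"type":"object","properties":{"steps":{"type":"array","items":{"type":"array","items":{"type":"number","minimum":-1,"maximum":1}}},"jaw":{"type":"number"},"force":{"type":"number"}},"required":["steps"]}

```bash
ls && mkdir -p pics
cat > h.py <<'E'
import numpy as np, cv2
from plant import env
def cap(n):
    c=env.capture(n); c['K']=np.array([[c['fx'],0,c['cx']],[0,c['fy'],c['cy']],[0,0,1.]])
    c['R']=np.array(c['R']);c['t']=np.array(c['t']);c['D']=np.array(c['D'],float);return c
def ray(c,uv):
    p=cv2.undistortPoints(np.array(uv,float).reshape(-1,1,2),c['K'],c['D']).reshape(-1,2)
    d=np.c_[p,np.ones(len(p))]@c['R']; return -c['R'].T@c['t'],d
def onz(c,uv,z):
    o,d=ray(c,uv); return o+d*((z-o[2])/d[:,2])[:,None]
def proj(c,X):
    return cv2.projectPoints(np.array(X,float).reshape(-1,1,3),cv2.Rodrigues(c['R'])[0],c['t'],c['K'],c['D'])[0].reshape(-1,2)
E
python3 - <<'E'
from h import *
for n in('scene','top'):
    c=cap(n);cv2.imwrite(f'pics/{n}0.png',c['pixels']);print(n,-c['R'].T@c['t'],c['R'][2],c['fx'])
s=env.sense();print(s['time'],s['eef_pos'],s['ee_rot'],s['force'],s['width'])
E
```

```text
pics
scene [1.22019773 0.71334854 0.91454105] [-0.49347485 -0.58753507 -0.64131514] 567.6078702656888
top [ 0.45983437 -0.002516    1.32321021] [ 0.11670366 -0.0136957  -0.99307235] 623.2938032883382
0.1 [0.20980239 0.50794424 0.23051265] [ 8.17754093e-04  9.80869503e-01 -1.94664664e-01 -1.30187901e-04] [-0.53695115 -0.6923851   0.23093661] 0.08552437829760902
```

View pics/scene0.png

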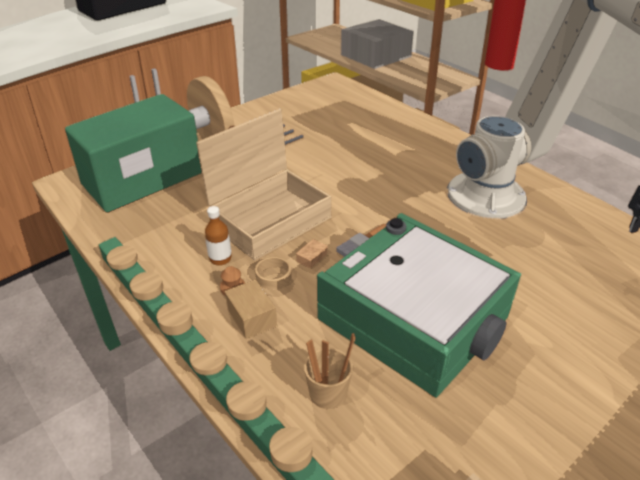

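View pics/top0.png

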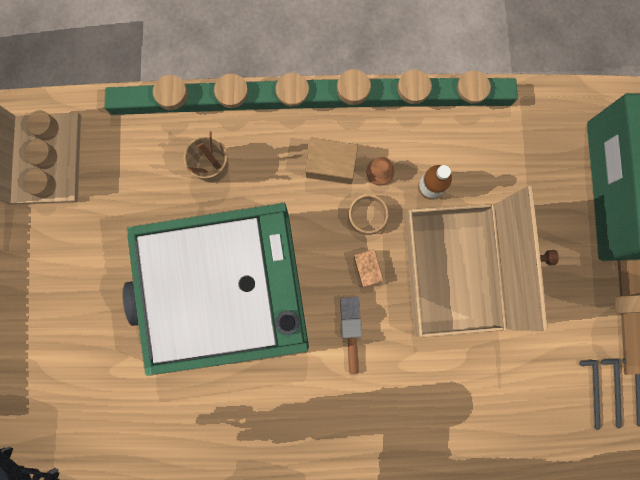

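Run:
```python
from h import *
c=cap('top');s=cap('scene');im=c['pixels']
def blobs(m,lo):
    m=m.astype(np.uint8);cs,_=cv2.findContours(m,cv2.RETR_EXTERNAL,cv2.CHAIN_APPROX_NONE)
    return [k for k in cs if cv2.contourArea(k)>lo]
dark=(im.max(2)<45)
for k in blobs(dark[200:380,120:320],40):
    (x,y),r=cv2.minEnclosingCircle(k);x+=120;y+=200
    print('dark',x,y,r,cv2.contourArea(k),onz(c,[[x,y]],.135)[0],onz(c,[[x,y]],.157)[0])
white=(im.min(2)>150);white[:, :125]=0;white[:,285:]=0;white[:200]=0
k=max(blobs(white,500),key=cv2.contourArea);r=cv2.minAreaRect(k);b=cv2.boxPoints(r);P=onz(c,b,.135);print('hatch',b,P, np.linalg.norm(np.diff(P,axis=0),axis=1),P.mean(0))
hsv=cv2.cvtColor(im,cv2.COLOR_BGR2HSV)
g=(abs(hsv[...,0].astype(int)-75)<20)&(hsv[...,1]>90);g[:200]=0;g[:,310:]=0
k=max(blobs(g,500),key=cv2.contourArea);b=cv2.boxPoints(cv2.minAreaRect(k));P=onz(c,b,.135);print('mach',P,np.linalg.norm(np.diff(P,axis=0),axis=1))
b=[[411,210],[421,335],[503,329],[492,206]];P=onz(c,b,.07);print('box',P,np.linalg.norm(np.diff(P,axis=0),axis=1))
cr=cv2.resize(im[170:350,390:570],None,fx=3.3,fy=3.3,interpolation=cv2.INTER_CUBIC);cv2.imwrite('pics/boxc.png',cr)
```

```text
dark 287.0 322.57142639160156 7.693190574645996 120.5 [0.44889912 0.05579733 0.135     ] [0.44910159 0.05471765 0.157     ]
hatch [[134.43356 235.67651]
 [255.98792 217.66846]
 [274.80133 344.65906]
 [153.24698 362.6671 ]] [[0.6219583  0.35004044 0.135     ]
 [0.65136369 0.11204514 0.135     ]
 [0.40774185 0.0797135  0.135     ]
 [0.37725842 0.31265217 0.135     ]] [0.23980501 0.24575788 0.23492481] [0.51458057 0.21361281 0.135     ]
mach [[0.63760718 0.37321826 0.135     ]
 [0.67925774 0.05387211 0.135     ]
 [0.39553987 0.0157327  0.135     ]
 [0.35271686 0.32724557 0.135     ]] [0.32205083 0.28626988 0.31444248]
box [[ 0.67059694 -0.19860507  0.07      ]
 [ 0.41633212 -0.20899036  0.07      ]
 [ 0.42257433 -0.37785366  0.07      ]
 [ 0.67573014 -0.36831383  0.07      ]] [0.25447683 0.16897863 0.2533355 ]
```

View pics/boxc.png

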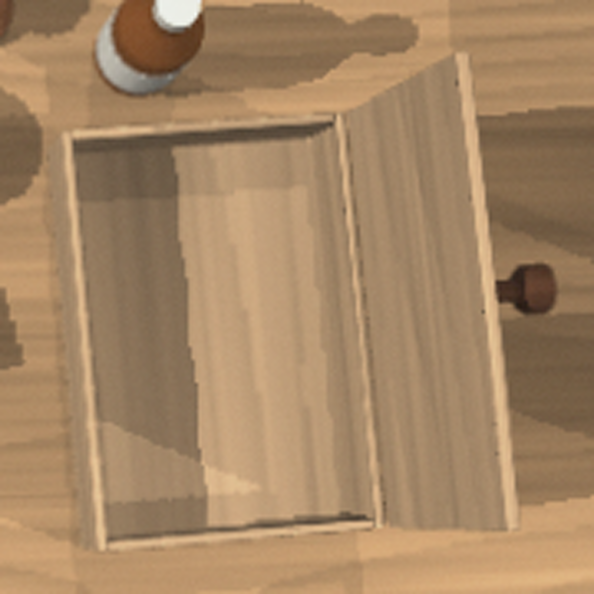

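```bash
cat >> h.py <<'E'
from scipy.spatial.transform import Rotation as Ro
def go(p,frm=None,rot=None):
    s=env.sense(); q=np.array(s['ee_rot']); R=Ro.from_quat(q[[1,2,3,0]]) if rot is None else rot
    d=np.array(p)-(s['eef_pos'] if frm is None else frm); l=R.inv().apply(d)/.05
    x=R.as_matrix()[:,0]
    print('shares',l.round(2),'rows',np.abs(l).max().round(2),'yawx',np.arctan2(x[1],x[0]).round(3),'tilt',(1-abs(R.as_matrix()[2,2])).round(5))
E
python3 - <<'E'
from h import *
c=cap('top');im=c['pixels']
m=(im.max(2)<80)[270:300,235:260];ys,xs=np.nonzero(m);u=[xs.mean()+235,ys.mean()+270];print('mark',u,m.sum(),onz(c,[u],.135))
b=[[409.1,210.3],[419.7,336.4],[505.2,330],[493.6,204.8]];P=onz(c,b,.07);print('box',P,np.linalg.norm(np.diff(P,axis=0),axis=1),P.mean(0))
# lid edge: outer-face edge mid, at z = .07+.18 sin
e=[[390+468/3.3,170+55/3.3],[390+518/3.3,170+528/3.3]]
for z in(.24,.25): Q=onz(c,e,z);print('lid',z,Q,np.linalg.norm(Q[1]-Q[0]))
k=[[390+536/3.3,170+288/3.3]];print('knob',onz(c,k,.22))
s=env.sense();go([.449,.055,.19]);go([.525,.132,.17],[.449,.055,.17]);go([.449,.055,.19])
E
```

```text
mark [np.float64(246.47150259067357), np.float64(283.4507772020725)] 193 [[0.52483264 0.13177199 0.135     ]]
box [[ 0.67005441 -0.19466094  0.07      ]
 [ 0.41361826 -0.20626008  0.07      ]
 [ 0.42038098 -0.38235901  0.07      ]
 [ 0.67819021 -0.371869    0.07      ]] [0.25669833 0.17622874 0.25802255] [ 0.54556096 -0.28878726  0.07      ]
lid 0.24 [[ 0.68067935 -0.39509383  0.24      ]
 [ 0.42274616 -0.40717905  0.24      ]] 0.25821615729878244
lid 0.25 [[ 0.67864055 -0.39146963  0.25      ]
 [ 0.42308855 -0.40344328  0.25      ]] 0.2558323526167566
knob [[ 0.55329077 -0.43262506  0.22      ]]
shares [7.88 6.55 0.82] rows 7.88 yawx -0.392 tilt 0.0
shares [ 0.82 -2.   -0.  ] rows 2.0 yawx -0.392 tilt 0.0
shares [7.88 6.55 0.82] rows 7.88 yawx -0.392 tilt 0.0
```

Request:
move_arm(steps=[[0.98,0.82,0.1,0,0,0],[0.98,0.82,0.1,0,0,0],[0.98,0.82,0.1,0,0,0],[0.98,0.82,0.1,0,0,0],[0.98,0.82,0.1,0,0,0],[0.98,0.82,0.1,0,0,0],[0.98,0.82,0.1,0,0,0],[0.98,0.82,0.1,0,0,0],[0,0,0,0,0,0],[0,0,0,0,0,0]], jaw=1)

```text
time: 1.5
eef_pos: [0.4411, 0.0666, 0.1922]
ee_rot: [-0.0, 0.981, -0.195, -0.0]
force: [-0.5, -0.5, -0.8]
width: -0.0001
grip_force: 0.0
```

Run:
```python
from h import *
go([.449,.055,.16])
```

```text
shares [0.24 0.15 0.64] rows 0.64 yawx -0.393 tilt 0.0
```

Request:
move_arm(steps=[[0.24,0.15,0.3,0,0,0],[0,0,0.3,0,0,0],[0,0,0.06,0,0,0],[0,0,0.06,0,0,0],[0,0,0.06,0,0,0],[0,0,0,0,0,0]])

```text
time: 2.25
eef_pos: [0.4495, 0.0556, 0.1536]
ee_rot: [-0.0, 0.981, -0.194, 0.0]
force: [-1.8, 1.4, 3.8]
width: 0.0002
grip_force: 1.6
```

Request:
move_arm(steps=[[0,0,0.06,0,0,0],[0,0,0.04,0,0,0],[0,0,0,0,0,0]])

```text
time: 2.62
eef_pos: [0.4499, 0.0555, 0.1508]
ee_rot: [-0.001, 0.981, -0.194, 0.001]
force: [-9.8, 2.2, 19.7]
width: -0.0003
grip_force: 9.9
```

Request:
move_arm(steps=[[0,0,-0.3,0,0,0],[0,0,-0.5,0,0,0],[0.28,-0.66,0,0,0,0],[0.28,-0.66,0,0,0,0],[0.26,-0.68,0,0,0,0],[0,0,0.4,0,0,0],[0,0,0.2,0,0,0],[0,0,0,0,0,0]])

```text
time: 3.62
eef_pos: [0.5249, 0.1314, 0.1575]
ee_rot: [0.001, 0.981, -0.195, -0.001]
force: [0.2, 0.0, 0.3]
width: 0.0005
grip_force: 0.0
```

Request:
move_arm(steps=[[0,0,0.3,0,0,0],[0,0,0.12,0,0,0],[0,0,0.08,0,0,0],[0,0,0.07,0,0,0],[0,0,0,0,0,0]])

```text
time: 4.25
eef_pos: [0.5256, 0.1319, 0.1298]
ee_rot: [0.0, 0.981, -0.195, 0.0]
force: [-1.1, -0.3, 1.9]
width: -0.0002
grip_force: 0.7
```

Request:
move_arm(steps=[[0,0,0.02,0,0,0],[0,0,0,0,0,0],[0,0,-0.4,0,0,0],[0.3,0.8,-1,0,0,0],[0.4,0.9,-1,0,0,0],[0.4,0.9,-0.5,0,0,0],[0.4,0.9,0,0,0,0],[0,0.9,0,0,0,0],[0,0.9,0,0,0,0],[0,0,0,0,0,0],[0,0,0,0,0,0],[0,0,0,0,0,0],[0,0,0,0,0,0],[0,0,0,0,0,0],[0,0,0,0,0,0],[0,0,0,0,0,0]], jaw=-1)

```text
time: 6.25
eef_pos: [0.4936, -0.134, 0.2658]
ee_rot: [-0.0, 0.981, -0.195, -0.0]
force: [-0.2, -0.5, 0.4]
width: 0.0852
grip_force: 0.0
```

Run:
```python
from h import *
for n in('scene','top'):
    c=cap(n);cv2.imwrite(f'pics/{n}1.png',c['pixels'])
    if n=='top': cv2.imwrite('pics/t1c.png',cv2.resize(c['pixels'][190:390,60:330],None,fx=2.9,fy=2.9,interpolation=cv2.INTER_CUBIC))
```

```text
(no output)
```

View pics/t1c.png

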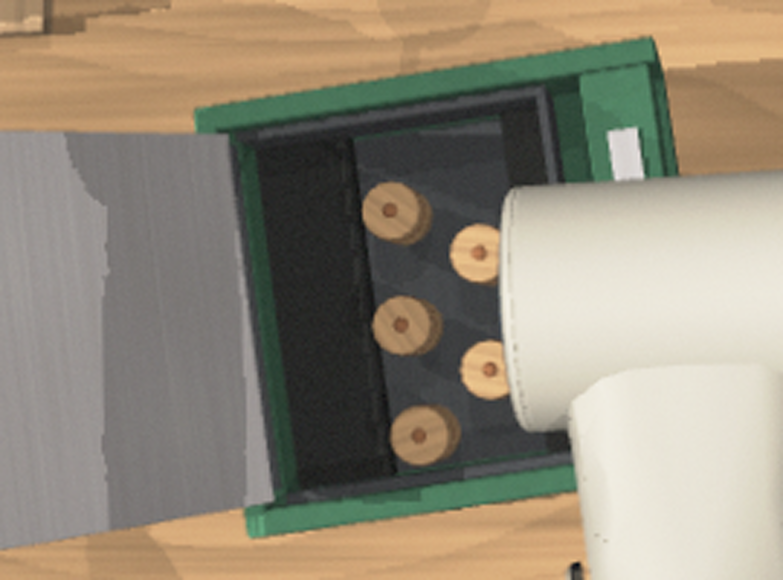

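```bash
cat >> h.py <<'E'
def mach(P):  # world -> machine frame, mm
    a=.13;d=np.array(P)[...,:2]-[.514,.2099];return np.stack([d[...,0]*np.cos(a)+d[...,1]*np.sin(a),-d[...,0]*np.sin(a)+d[...,1]*np.cos(a)],-1)*1e3
def pots(c):
    im=c['pixels'];h=cv2.cvtColor(im,cv2.COLOR_BGR2HSV);g=cv2.resize(im[190:390,60:330],None,fx=4,fy=4,interpolation=cv2.INTER_CUBIC)
    C=cv2.HoughCircles(cv2.GaussianBlur(cv2.cvtColor(g,cv2.COLOR_BGR2GRAY),(5,5),0),cv2.HOUGH_GRADIENT,1,60,param1=100,param2=20,minRadius=34,maxRadius=50)[0]
    u=(C[:,:2]+.5)/4-.5+[60,190];P=onz(c,u,.111);M=mach(P)
    for p,m,v,r in zip(P,M,u,C[:,2]):
        if abs(m[0])<105 and -62<m[1]<52: print('pot',p.round(4),'mach',m.round(0),'px',v.round(1),'r',r)
E
python3 - <<'E'
from h import *
c=cap('top');pots(c)
u=np.array([(390,210),(479,253),(401,324),(489,370),(419,435)])/2.9+[60,190];P=onz(c,u,.114);print(P.round(4),mach(P).round(0))
print(np.round(env.sense()['joints'],2))
E
```

```text
pot [0.492  0.2298 0.111 ] mach [-19.  23.] px [198. 302.] r 40.1
pot [0.4182 0.2192 0.111 ] mach [-94.  22.] px [203.8 340. ] r 38.6
pot [0.5406 0.1778 0.111 ] mach [ 22. -35.] px [224.2 276.5] r 37.7
pot [0.5694 0.2383 0.111 ] mach [59. 21.] px [193.5 262.5] r 37.2
pot [0.4637 0.1684 0.111 ] mach [-55. -35.] px [229.5 316. ] r 44.9
[[0.5692 0.2358 0.114 ]
 [0.5389 0.1756 0.114 ]
 [0.4924 0.2287 0.114 ]
 [0.4606 0.1697 0.114 ]
 [0.4183 0.2172 0.114 ]] [[ 58.  19.]
 [ 20. -37.]
 [-19.  21.]
 [-58. -33.]
 [-94.  20.]]
[ 0.04  0.17  0.09 -0.   -1.49  1.14]
```

View pics/scene1.png

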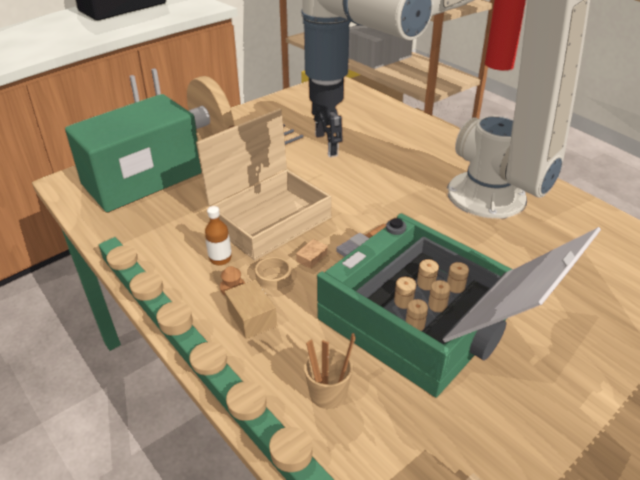

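Request:
move_arm(steps=[[0,0,0,0,0,-1],[0,0,0,0,0,-1],[0,0,0,0,0,-1],[0,0,0,0,0,-1],[0,0,0,0,0,-1],[0,0,0,0,0,-0.3],[0,0,0,0,0,0]], jaw=-0.4)

```text
time: 7.28
eef_pos: [0.4935, -0.1341, 0.2659]
ee_rot: [0.0, 0.998, 0.068, 0.0]
force: [-0.4, 0.0, 0.9]
width: 0.0596
grip_force: 0.0
```

Run:
```python
from h import *
pots(cap('top'));go([.5398,.1767,.2]);print(env.sense()['width'])
```

```text
pot [0.5703 0.2374 0.111 ] mach [59. 20.] px [194. 262.] r 38.9
pot [0.4182 0.2187 0.111 ] mach [-94.  21.] px [204. 340.] r 40.0
pot [0.492  0.2298 0.111 ] mach [-19.  23.] px [198. 302.] r 40.1
pot [0.5396 0.1774 0.111 ] mach [ 21. -36.] px [224.5 277. ] r 38.8
pot [0.4618 0.1728 0.111 ] mach [-57. -30.] px [227.2 317. ] r 35.8
shares [ 1.76 -6.03  1.32] rows 6.03 yawx 0.137 tilt 0.0
0.05967638536265545
```

Request:
move_arm(steps=[[0.2,-0.5,0,0,0,0],[0.25,-0.9,0.2,0,0,0],[0.25,-0.9,0.2,0,0,0],[0.25,-0.9,0.2,0,0,0],[0.25,-0.9,0.2,0,0,0],[0.25,-0.9,0.2,0,0,0],[0.2,-0.7,0.2,0,0,0],[0.11,-0.33,0.12,0,0,0],[0,0,0,0,0,0]])

```text
time: 8.45
eef_pos: [0.539, 0.1771, 0.1991]
ee_rot: [0.0, 0.998, 0.069, -0.001]
force: [-0.0, -0.5, -0.2]
width: 0.0598
grip_force: 0.0
```

Run:
```python
from h import *
go([.5398,.177,.084])
```

```text
shares [0.02 0.   2.3 ] rows 2.3 yawx 0.139 tilt 0.0
```

Request:
move_arm(steps=[[0,0,0.5,0,0,0],[0,0,0.6,0,0,0],[0,0,0.6,0,0,0],[0,0,0.4,0,0,0],[0,0,0.2,0,0,0],[0,0,0,0,0,0]])

```text
time: 9.2
eef_pos: [0.5392, 0.1759, 0.085]
ee_rot: [0.0, 0.998, 0.069, -0.0]
force: [0.8, -0.5, 0.8]
width: 0.0598
grip_force: 0.0
```

Request:
move_arm(steps=[[0,0,0,0,0,0],[0,0,0,0,0,0],[0,0,0,0,0,0],[0,0,0,0,0,0],[0,0,0,0,0,0],[0,0,-0.4,0,0,0],[0,0,-0.6,0,0,0],[0,0,-0.6,0,0,0],[0,0,-0.6,0,0,0],[0,0,0,0,0,0]], jaw=0.4, force=30)

```text
time: 10.45
eef_pos: [0.5403, 0.1773, 0.1974]
ee_rot: [-0.001, 0.998, 0.069, 0.002]
force: [0.1, 0.4, -1.0]
width: 0.0391
grip_force: 30.3
```

Run:
```python
from h import *
go([.4541,-.2569,.2]);go([.534,-.2533,.2]);go([.6139,-.2497,.2])
```

```text
shares [-2.9   8.36 -0.08] rows 8.36 yawx 0.138 tilt 1e-05
shares [-1.31  8.51 -0.07] rows 8.51 yawx 0.138 tilt 1e-05
shares [ 0.28  8.66 -0.07] rows 8.66 yawx 0.138 tilt 1e-05
```

Request:
move_arm(steps=[[0.02,0.5,0,0,0,0],[0.03,0.9,0,0,0,0],[0.03,0.9,0,0,0,0],[0.03,0.9,0,0,0,0],[0.03,0.9,0,0,0,0],[0.03,0.9,0,0,0,0],[0.03,0.9,0,0,0,0],[0.03,0.9,0,0,0,0],[0.03,0.9,0,0,0,0],[0.02,0.6,0,0,0,0],[0,0.36,0,0,0,0],[0,0,0,0,0,0],[0,0,0,0,0,0]])

```text
time: 12.08
eef_pos: [0.6127, -0.2493, 0.1946]
ee_rot: [-0.0, 0.998, 0.069, -0.0]
force: [0.3, 0.4, 0.0]
width: 0.039
grip_force: 30.3
```

Run:
```python
from h import *
c=cap('top');cv2.imwrite('pics/t2.png',c['pixels']);go([.6139,-.2497,.039]);pots(c)
```

```text
shares [0.02 0.01 3.12] rows 3.12 yawx 0.139 tilt 0.0
pot [0.4186 0.2187 0.111 ] mach [-93.  21.] px [204.  339.8] r 39.8
pot [0.4924 0.2303 0.111 ] mach [-19.  23.] px [197.8 301.8] r 39.9
pot [0.4618 0.1698 0.111 ] mach [-57. -33.] px [228.8 317. ] r 39.6
pot [0.5699 0.2383 0.111 ] mach [59. 21.] px [193.5 262.2] r 37.2
```

View pics/t2.png

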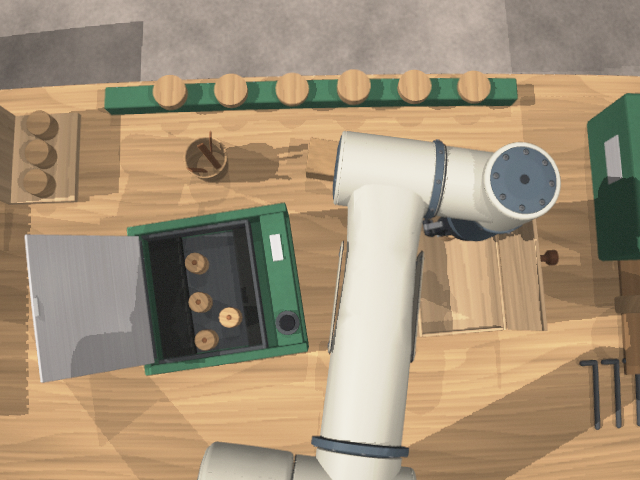

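Request:
move_arm(steps=[[0.02,0.01,0.5,0,0,0],[0,0,0.8,0,0,0],[0,0,0.8,0,0,0],[0,0,0.6,0,0,0],[0,0,0.3,0,0,0],[0,0,0.12,0,0,0],[0,0,0,0,0,0]])

```text
time: 13.0
eef_pos: [0.6143, -0.2506, 0.0397]
ee_rot: [0.0, 0.998, 0.069, 0.001]
force: [-0.4, 0.0, -0.5]
width: 0.0389
grip_force: 30.3
```

Request:
move_arm(steps=[[0,0,0.04,0,0,0],[0,0,0.03,0,0,0],[0,0,0,0,0,0]])

```text
time: 13.38
eef_pos: [0.6145, -0.2509, 0.0372]
ee_rot: [0.0, 0.998, 0.069, 0.001]
force: [-1.0, 1.5, 6.1]
width: 0.0398
grip_force: 30.8
```

Request:
move_arm(steps=[[0,0,0,0,0,0],[0,0,0,0,0,0],[0,0,0,0,0,0],[0,0,-0.4,0,0,0],[0,0,-0.9,0,0,0],[0,0,-0.9,0,0,0],[0,0,-0.9,0,0,0],[-0.1,-0.5,0,0,0,0],[-0.2,-0.9,0,0,0,0],[-0.2,-0.9,0,0,0,0],[-0.2,-0.9,0,0,0,0],[-0.2,-0.9,0,0,0,0],[-0.2,-0.9,0,0,0,0],[-0.2,-0.9,0,0,0,0],[-0.2,-0.9,0,0,0,0],[-0.2,-0.9,0,0,0,0],[-0.16,-0.7,0,0,0,0],[0,-0.35,0,0,0,0],[0,0,0,0,0,0]], jaw=-0.4)

```text
time: 15.75
eef_pos: [0.4614, 0.1705, 0.1902]
ee_rot: [0.0, 0.998, 0.07, -0.0]
force: [1.0, -0.1, 0.3]
width: 0.06
grip_force: 0.0
```

Run:
```python
from h import *
go([.462,.1695,.084])
c=cap('top');cv2.imwrite('pics/t3.png',c['pixels'][180:380,380:580])
```

```text
shares [0.01 0.02 2.12] rows 2.12 yawx 0.14 tilt 0.0
```

Request:
move_arm(steps=[[0.01,0.02,0.5,0,0,0],[0,0,0.6,0,0,0],[0,0,0.5,0,0,0],[0,0,0.35,0,0,0],[0,0,0.17,0,0,0],[0,0,0,0,0,0]])

```text
time: 16.55
eef_pos: [0.4621, 0.1682, 0.0842]
ee_rot: [0.0, 0.998, 0.069, -0.0]
force: [0.4, 0.8, -0.1]
width: 0.0598
grip_force: 0.0
```

Request:
move_arm(steps=[[0,0,0,0,0,0],[0,0,0,0,0,0],[0,0,0,0,0,0],[0,0,0,0,0,0],[0,0,-0.4,0,0,0],[0,0,-0.9,0,0,0],[0,0,-0.9,0,0,0],[0.02,0.5,0,0,0,0],[0.03,0.9,0,0,0,0],[0.03,0.9,0,0,0,0],[0.03,0.9,0,0,0,0],[0.03,0.9,0,0,0,0],[0.03,0.9,0,0,0,0],[0.03,0.9,0,0,0,0],[0.03,0.9,0,0,0,0],[0.03,0.9,0,0,0,0],[0,0.6,0,0,0,0],[0,0.27,0,0,0,0],[0,0,0,0,0,0]], jaw=0.4)

```text
time: 18.92
eef_pos: [0.5337, -0.2537, 0.1937]
ee_rot: [-0.0, 0.998, 0.069, -0.0]
force: [-0.2, 0.7, -0.7]
width: 0.0391
grip_force: 30.3
```

Run:
```python
from h import *
go([.534,-.2533,.037]);c=cap('top');pots(c)
```

```text
shares [ 0.01 -0.01  3.13] rows 3.13 yawx 0.137 tilt 0.0
pot [0.4924 0.2303 0.111 ] mach [-19.  23.] px [197.8 301.8] r 39.9
pot [0.4191 0.2182 0.111 ] mach [-93.  21.] px [204.2 339.5] r 40.5
pot [0.5688 0.2364 0.111 ] mach [58. 19.] px [194.5 262.8] r 41.6
```

Request:
move_arm(steps=[[0,0,0.5,0,0,0],[0,0,0.8,0,0,0],[0,0,0.8,0,0,0],[0,0,0.6,0,0,0],[0,0,0.3,0,0,0],[0,0,0.1,0,0,0],[0,0,0.04,0,0,0],[0,0,0,0,0,0]])

```text
time: 19.98
eef_pos: [0.5346, -0.2538, 0.0383]
ee_rot: [0.0, 0.998, 0.069, 0.001]
force: [0.1, -0.2, 0.4]
width: 0.0389
grip_force: 30.3
```

Request:
move_arm(steps=[[0,0,0,0,0,0],[0,0,0,0,0,0],[0,0,0,0,0,0],[0,0,-0.4,0,0,0],[0,0,-0.9,0,0,0],[0,0,-0.9,0,0,0],[0,0,-0.9,0,0,0],[0.03,-0.5,0,0,0,0],[0.05,-0.9,0,0,0,0],[0.05,-0.9,0,0,0,0],[0.05,-0.9,0,0,0,0],[0.05,-0.9,0,0,0,0],[0.05,-0.9,0,0,0,0],[0.05,-0.9,0,0,0,0],[0.05,-0.9,0,0,0,0],[0.05,-0.9,0,0,0,0],[0.05,-0.9,0,0,0,0],[0.03,-0.7,0,0,0,0],[0,-0.38,0,0,0,0],[0,0,0,0,0,0]], jaw=-0.4)

```text
time: 22.48
eef_pos: [0.4922, 0.2299, 0.1921]
ee_rot: [0.0, 0.998, 0.07, -0.0]
force: [0.4, -0.5, -0.0]
width: 0.0597
grip_force: 0.0
```

Run:
```python
from h import *
go([.4923,.2297,.084])
```

```text
shares [0.   0.   2.16] rows 2.16 yawx 0.14 tilt 0.0
```

Request:
move_arm(steps=[[0,0,0.5,0,0,0],[0,0,0.6,0,0,0],[0,0,0.5,0,0,0],[0,0,0.36,0,0,0],[0,0,0.2,0,0,0],[0,0,0,0,0,0]])

```text
time: 23.22
eef_pos: [0.4924, 0.2284, 0.0841]
ee_rot: [0.0, 0.998, 0.069, -0.0]
force: [0.5, 0.0, 0.7]
width: 0.0598
grip_force: 0.0
```

Request:
move_arm(steps=[[0,0,0,0,0,0],[0,0,0,0,0,0],[0,0,0,0,0,0],[0,0,0,0,0,0],[0,0,-0.4,0,0,0],[0,0,-0.9,0,0,0],[0,0,-0.9,0,0,0],[-0.1,0.5,0,0,0,0],[-0.2,0.9,0,0,0,0],[-0.2,0.9,0,0,0,0],[-0.2,0.9,0,0,0,0],[-0.2,0.9,0,0,0,0],[-0.2,0.9,0,0,0,0],[-0.2,0.9,0,0,0,0],[-0.2,0.9,0,0,0,0],[-0.2,0.9,0,0,0,0],[-0.2,0.9,0,0,0,0],[-0.2,0.7,0,0,0,0],[0,0.23,0,0,0,0],[0,0,0,0,0,0]], jaw=0.4)

```text
time: 25.72
eef_pos: [0.4536, -0.2573, 0.1933]
ee_rot: [-0.001, 0.998, 0.068, -0.001]
force: [0.1, 0.3, -0.5]
width: 0.0387
grip_force: 30.4
```

Run:
```python
from h import *
go([.4541,-.2569,.037]);c=cap('top');pots(c)
```

```text
shares [ 0.02 -0.    3.13] rows 3.13 yawx 0.137 tilt 0.0
pot [0.4186 0.2187 0.111 ] mach [-93.  21.] px [204.  339.8] r 39.6
pot [0.5703 0.2374 0.111 ] mach [59. 20.] px [194. 262.] r 39.4
```

Request:
move_arm(steps=[[0.02,0,0.5,0,0,0],[0,0,0.8,0,0,0],[0,0,0.8,0,0,0],[0,0,0.6,0,0,0],[0,0,0.3,0,0,0],[0,0,0.1,0,0,0],[0,0,0.04,0,0,0],[0,0,0,0,0,0]])

```text
time: 26.78
eef_pos: [0.4558, -0.2572, 0.0382]
ee_rot: [0.0, 0.998, 0.069, 0.001]
force: [-0.4, 0.4, -0.8]
width: 0.0391
grip_force: 30.4
```

Request:
move_arm(steps=[[0,0,0,0,0,0],[0,0,0,0,0,0],[0,0,0,0,0,0],[0,0,-0.4,0,0,0],[0,0,-0.9,0,0,0],[0,0,-0.9,0,0,0],[0,0,-0.9,0,0,0],[0.03,-0.5,0,0,0,0],[0.06,-0.9,0,0,0,0],[0.06,-0.9,0,0,0,0],[0.06,-0.9,0,0,0,0],[0.06,-0.9,0,0,0,0],[0.06,-0.9,0,0,0,0],[0.06,-0.9,0,0,0,0],[0.06,-0.9,0,0,0,0],[0.06,-0.9,0,0,0,0],[0.06,-0.9,0,0,0,0],[0.04,-0.6,0,0,0,0],[0,-0.32,0,0,0,0],[0,0,0,0,0,0]], jaw=-0.4)

```text
time: 29.28
eef_pos: [0.4196, 0.219, 0.1922]
ee_rot: [0.0, 0.998, 0.07, -0.0]
force: [-0.4, -0.6, 0.3]
width: 0.0596
grip_force: 0.0
```

Run:
```python
from h import *
go([.4186,.2185,.084])
```

```text
shares [-0.02  0.01  2.16] rows 2.16 yawx 0.139 tilt 0.0
```

Request:
move_arm(steps=[[-0.02,0.01,0.5,0,0,0],[0,0,0.6,0,0,0],[0,0,0.5,0,0,0],[0,0,0.36,0,0,0],[0,0,0.2,0,0,0],[0,0,0,0,0,0]])

```text
time: 30.02
eef_pos: [0.4187, 0.2172, 0.0841]
ee_rot: [0.0, 0.998, 0.069, -0.0]
force: [-0.8, 0.4, -0.2]
width: 0.0595
grip_force: 0.0
```

Request:
move_arm(steps=[[0,0,0,0,0,0],[0,0,0,0,0,0],[0,0,0,0,0,0],[0,0,0,0,0,0],[0,0,-0.4,0,0,0],[0,0,-0.9,0,0,0],[0,0,-0.9,0,0,0],[0,0.5,0,0,0,0],[0.01,0.9,0,0,0,0],[0.01,0.9,0,0,0,0],[0.01,0.9,0,0,0,0],[0.01,0.9,0,0,0,0],[0.01,0.9,0,0,0,0],[0.01,0.9,0,0,0,0],[0.01,0.9,0,0,0,0],[0,0.9,0,0,0,0],[0,0.9,0,0,0,0],[0,0.9,0,0,0,0],[0,0.8,0,0,0,0],[0,0,0,0,0,0]], jaw=0.4)

```text
time: 32.52
eef_pos: [0.4928, -0.2936, 0.193]
ee_rot: [-0.0, 0.998, 0.067, -0.001]
force: [-0.1, -0.3, -0.2]
width: 0.0392
grip_force: 30.4
```

Run:
```python
from h import *
go([.4967,-.3151,.037]);c=cap('top');pots(c);cv2.imwrite('pics/t4.png',c['pixels'])
```

```text
shares [0.03 0.44 3.12] rows 3.12 yawx 0.135 tilt 0.0
pot [0.5703 0.2374 0.111 ] mach [59. 20.] px [194. 262.] r 38.6
```

View pics/t4.png

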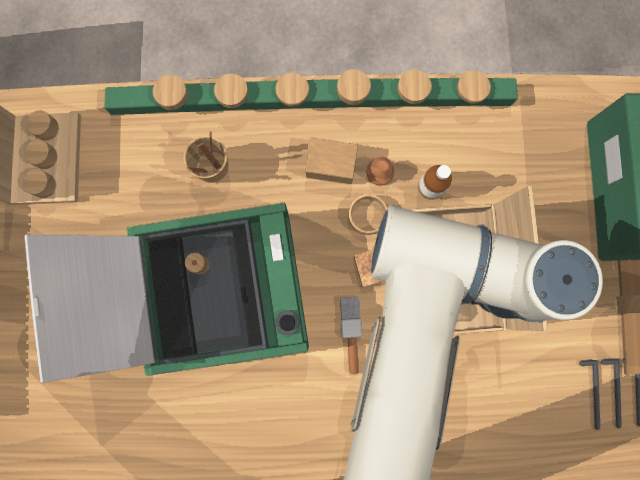

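Request:
move_arm(steps=[[0.03,0.36,0,0,0,0],[0,0,0.5,0,0,0],[0,0,0.8,0,0,0],[0,0,0.8,0,0,0],[0,0,0.6,0,0,0],[0,0,0.3,0,0,0],[0,0,0.1,0,0,0],[0,0,0.03,0,0,0],[0,0,0,0,0,0]])

```text
time: 33.7
eef_pos: [0.4979, -0.3095, 0.0389]
ee_rot: [0.0, 0.998, 0.069, 0.001]
force: [-1.0, 0.7, -0.7]
width: 0.0388
grip_force: 30.5
```

Run:
```python
from h import *
go([.570,.237,.039])
```

```text
shares [ 2.940e+00 -1.063e+01 -1.000e-02] rows 10.63 yawx 0.138 tilt 0.0
```

Request:
move_arm(steps=[[0,0,0,0,0,0],[0,0,0,0,0,0],[0,0,0,0,0,0],[0,0,-0.4,0,0,0],[0,0,-0.9,0,0,0],[0,0,-0.9,0,0,0],[0,0,-0.9,0,0,0],[0.15,-0.5,0,0,0,0],[0.25,-0.9,0,0,0,0],[0.25,-0.9,0,0,0,0],[0.25,-0.9,0,0,0,0],[0.25,-0.9,0,0,0,0],[0.25,-0.9,0,0,0,0],[0.25,-0.9,0,0,0,0],[0.25,-0.9,0,0,0,0],[0.25,-0.9,0,0,0,0],[0.25,-0.9,0,0,0,0],[0.25,-0.9,0,0,0,0],[0.25,-0.7,0,0,0,0],[0,0,0,0,0,0]], jaw=-0.4)

```text
time: 36.2
eef_pos: [0.5705, 0.2181, 0.1919]
ee_rot: [0.0, 0.998, 0.07, -0.0]
force: [0.6, -0.2, -0.4]
width: 0.0596
grip_force: 0.0
```

Run:
```python
from h import *
go([.570,.237,.084])
c=cap('top');cv2.imwrite('pics/t5.png',cv2.resize(c['pixels'][170:350,390:570],None,fx=3.3,fy=3.3,interpolation=cv2.INTER_CUBIC))
```

```text
shares [ 0.05 -0.38  2.16] rows 2.16 yawx 0.141 tilt 0.0
```

View pics/t5.png

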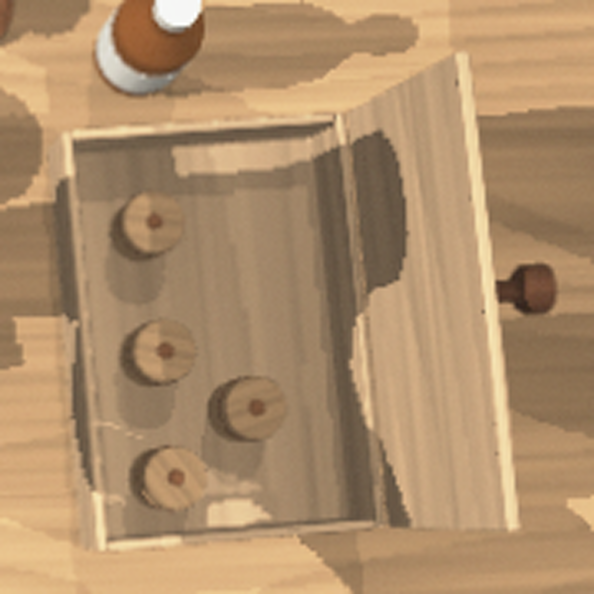

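Request:
move_arm(steps=[[0.05,-0.38,0.2,0,0,0],[0,0,0.6,0,0,0],[0,0,0.6,0,0,0],[0,0,0.5,0,0,0],[0,0,0.26,0,0,0],[0,0,0,0,0,0]])

```text
time: 37.0
eef_pos: [0.57, 0.2346, 0.0841]
ee_rot: [0.0, 0.998, 0.069, -0.001]
force: [0.3, -0.1, 0.4]
width: 0.0597
grip_force: 0.0
```

Request:
move_arm(steps=[[0,0,0,0,0,0],[0,0,0,0,0,0],[0,0,0,0,0,0],[0,0,0,0,0,0],[0,0,-0.4,0,0,0],[0,0,-0.9,0,0,0],[0,0,-0.9,0,0,0],[-0.05,0.5,0,0,0,0],[-0.12,0.9,0,0,0,0],[-0.12,0.9,0,0,0,0],[-0.12,0.9,0,0,0,0],[-0.12,0.9,0,0,0,0],[-0.12,0.9,0,0,0,0],[-0.12,0.9,0,0,0,0],[-0.12,0.9,0,0,0,0],[-0.12,0.9,0,0,0,0],[-0.12,0.9,0,0,0,0],[-0.12,0.9,0,0,0,0],[-0.1,0.7,0,0,0,0],[0,0,0,0,0,0]], jaw=0.4)

```text
time: 39.5
eef_pos: [0.5724, -0.2817, 0.1929]
ee_rot: [-0.001, 0.998, 0.067, -0.001]
force: [-0.6, 0.2, -1.5]
width: 0.039
grip_force: 30.4
```

Run:
```python
from h import *
go([.5767,-.309,.039]);c=cap('top');pots(c)
```

```text
shares [0.02 0.56 3.08] rows 3.08 yawx 0.134 tilt 0.0Traceback (most recent call last):
  File "<stdin>", line 2, in <module>
  File "h.py", line 23, in pots
    C=cv2.HoughCircles(cv2.GaussianBlur(cv2.cvtColor(g,cv2.COLOR_BGR2GRAY),(5,5),0),cv2.HOUGH_GRADIENT,1,60,param1=100,param2=20,minRadius=34,maxRadius=50)[0]
      ~~~~~~~~~~~~~~~~~~~~~~~~~~~~~~~~~~~~~~~~~~~~~~~~~~~~~~~~~~~~~~~~~~~~~~~~~~~~~~~~~~~~~~~~~~~~~~~~~~~~~~~~~~~~~~~~~~~~~~~~~~~~~~~~~~~~~~~~~~~~~~~~~~~~~^^^
TypeError: 'NoneType' object is not subscriptable
```

Request:
move_arm(steps=[[0.02,0.56,0,0,0,0],[0,0,0.5,0,0,0],[0,0,0.8,0,0,0],[0,0,0.8,0,0,0],[0,0,0.6,0,0,0],[0,0,0.3,0,0,0],[0,0,0.09,0,0,0],[0,0,0.03,0,0,0],[0,0,0,0,0,0]])

```text
time: 40.67
eef_pos: [0.5794, -0.3072, 0.04]
ee_rot: [0.0, 0.998, 0.069, 0.001]
force: [0.1, -0.7, 0.4]
width: 0.0393
grip_force: 30.5
```

Request:
move_arm(steps=[[0,0,0,0,0,0],[0,0,0,0,0,0],[0,0,0,0,0,0],[0,0,-0.4,0,0,0],[0,0,-0.9,0,0,0],[0,0,-0.9,0,0,0],[0,0,-0.9,0,0,0],[0,0,-0.9,0,0,0],[0,0,-0.9,0,0,0],[0,0,-0.4,0,0,0],[0,-0.5,0,0,0,0.93],[0,-1,0,0,0,0],[0,-1,0,0,0,0],[0,-1,0,0,0,0],[0,-1,0,0,0,0],[0,0,0,0,0,0]], jaw=-0.4)

```text
time: 42.68
eef_pos: [0.566, -0.0795, 0.3043]
ee_rot: [-0.0, 1.0, 0.025, 0.0]
force: [0.6, -0.5, 0.1]
width: 0.06
grip_force: 0.0
```

Run:
```python
from h import *
c=cap('top');s=cap('scene')
a=cv2.resize(c['pixels'][170:350,390:570],(400,400));b=cv2.resize(s['pixels'][90:270,170:350],(400,400));cv2.imwrite('pics/t6.png',np.hstack([a,b]))
go([.50,-.45,.30])
```

```text
shares [-1.66  7.29  0.08] rows 7.29 yawx 0.046 tilt 0.0
```

View pics/t6.png

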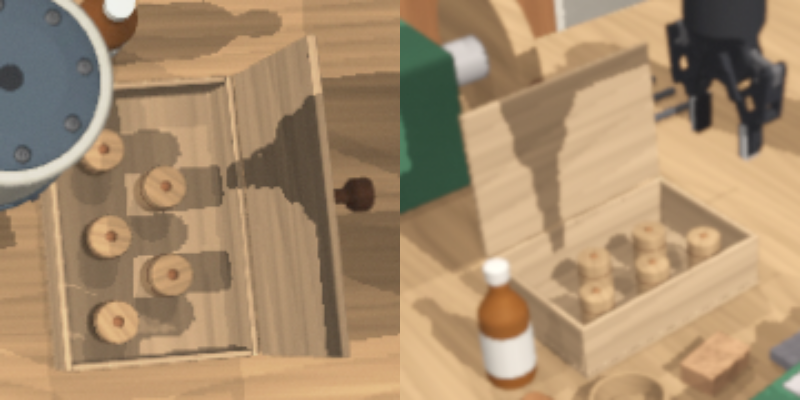

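Request:
move_arm(steps=[[-0.2,0.5,0,0,0,0],[-0.2,0.9,0,0,0,0],[-0.2,0.9,0,0,0,0],[-0.2,0.9,0,0,0,0],[-0.2,0.9,0,0,0,0],[-0.2,0.9,0,0,0,0],[-0.2,0.9,0,0,0,0],[-0.26,0.9,0,0,0,0],[0,0.49,0,0,0,0],[0,0,0,0,0,0],[0,0,0,0,0,0]], jaw=1)

```text
time: 44.15
eef_pos: [0.4993, -0.4507, 0.3036]
ee_rot: [-0.0, 1.0, 0.022, -0.0]
force: [0.2, -0.4, -0.2]
width: 0.0004
grip_force: 0.0
```

Request:
move_arm(steps=[[0,0,0.5,0,0,0],[0,0,0.5,0,0,0],[0,0,0.5,0,0,0],[0,0,0.5,0,0,0],[0,0,0,0,0,0]])

```text
time: 44.78
eef_pos: [0.4991, -0.4488, 0.2023]
ee_rot: [-0.001, 1.0, 0.023, -0.002]
force: [-0.1, 0.1, 0.1]
width: 0.0
grip_force: 0.0
```

Run:
```python
from h import *
c=cap('top');s=cap('scene')
a=cv2.resize(c['pixels'][150:370,390:610],(400,400));b=cv2.resize(s['pixels'][70:270,150:350],(400,400));cv2.imwrite('pics/t7.png',np.hstack([a,b]))
for th in np.arange(1.6,-.01,-.2):
    y=.14*np.cos(th)-.008*np.sin(th);z=.07+.14*np.sin(th)+.008*np.cos(th);print(round(th,1),'y',round(-.377+y-.0145,4),'z',round(z,4))
```

```text
1.6 y -0.4036 z 0.2097
1.4 y -0.3756 z 0.2093
1.2 y -0.3482 z 0.2034
1.0 y -0.3226 z 0.1921
0.8 y -0.2997 z 0.176
0.6 y -0.2805 z 0.1557
0.4 y -0.2657 z 0.1319
0.2 y -0.2559 z 0.1057
0.0 y -0.2515 z 0.078
```

View pics/t7.png

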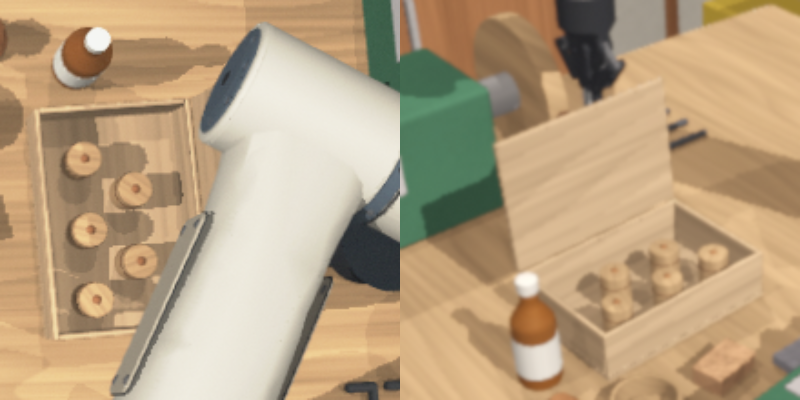

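Request:
move_arm(steps=[[0,-0.2,-0.1,0,0,0],[0,-0.2,0,0,0,0],[0,-0.2,0,0,0,0],[0,-0.15,0,0,0,0],[0,-0.15,0,0,0,0],[0,-0.1,0,0,0,0],[0,0,0,0,0,0]])

```text
time: 45.75
eef_pos: [0.4977, -0.4002, 0.2103]
ee_rot: [0.001, 1.0, 0.023, 0.001]
force: [-0.2, -0.1, 6.5]
width: -0.0001
grip_force: 2.8
```

Run:
```python
from h import *
c=cap('top');s=cap('scene');print(env.sense()['force'],env.sense()['ft_torque'])
a=cv2.resize(c['pixels'][150:370,390:610],(300,300));b=cv2.resize(s['pixels'][70:190,190:310],(500,500),interpolation=cv2.INTER_CUBIC);cv2.imwrite('pics/t8.png',np.hstack([np.pad(a,((0,200),(0,0),(0,0))),b]))
```

```text
[-0.49934897  0.84901583  6.49204314] [0.35633301 0.21277442 0.03686201]
```

View pics/t8.png

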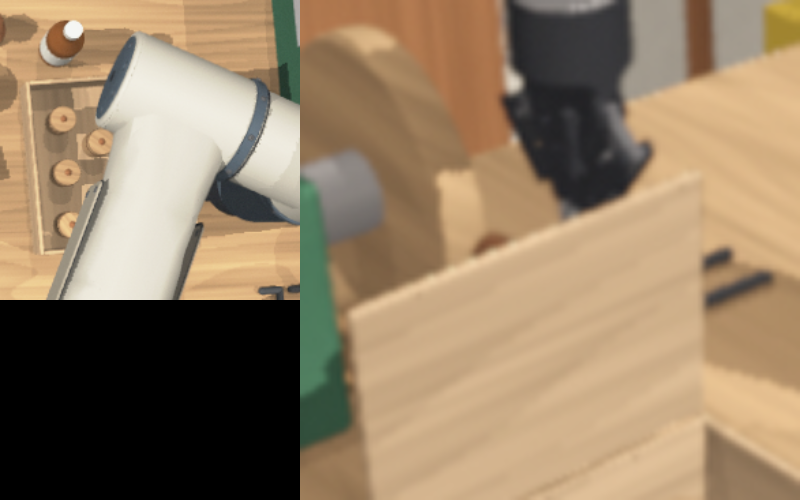

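Request:
move_arm(steps=[[0,0.3,0,0,0,0],[0,0,-0.25,0,0,0],[0,0,-0.25,0,0,0],[0,-0.15,0,0,0,0],[0,-0.15,0,0,0,0],[0,-0.15,0,0,0,0],[0,0,0,0,0,0]])

```text
time: 46.72
eef_pos: [0.4971, -0.3921, 0.2338]
ee_rot: [-0.0, 1.0, 0.023, -0.0]
force: [0.2, 0.6, 0.3]
width: -0.0001
grip_force: 0.0
```

Request:
move_arm(steps=[[0,-0.15,0,0,0,0],[0,-0.15,0,0,0,0],[0,0,0,0,0,0]])

```text
time: 47.1
eef_pos: [0.4965, -0.3772, 0.234]
ee_rot: [-0.0, 1.0, 0.023, 0.0]
force: [-0.3, -0.1, 0.7]
width: -0.0003
grip_force: 0.0
```

Run:
```python
from h import *
s=cap('scene')
for u in([286,112.7],[283,116]):
    o,d=ray(s,[u]);P=o+d[0]*((.423-o[0])/d[0,0]);print(P)
cv2.imwrite('pics/t9.png',cv2.resize(s['pixels'][70:220,170:320],(600,600),interpolation=cv2.INTER_CUBIC))
print(proj(s,[env.sense()['eef_pos']]))
```

```text
[ 0.423      -0.37713773  0.24857462]
[ 0.423      -0.39110032  0.2337691 ]
[[263.21319167 126.34992535]]
```

View pics/t9.png

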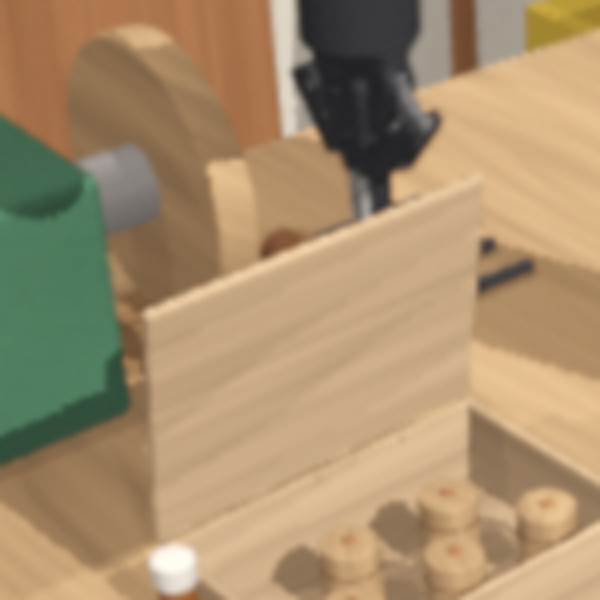

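Request:
move_arm(steps=[[0,-0.14,0,0,0,0],[0,-0.14,0,0,0,0],[0,-0.16,0.04,0,0,0],[0,-0.16,0.04,0,0,0],[0,-0.16,0.04,0,0,0],[0,-0.16,0.04,0,0,0],[0,-0.15,0.07,0,0,0],[0,-0.15,0.07,0,0,0],[0,-0.15,0.07,0,0,0],[0,-0.15,0.07,0,0,0],[0,0,0,0,0,0]])

```text
time: 48.52
eef_pos: [0.4929, -0.3011, 0.2113]
ee_rot: [-0.0, 1.0, 0.023, -0.0]
force: [0.2, -0.2, -0.1]
width: 0.0002
grip_force: 0.0
```

Request:
move_arm(steps=[[0,-0.13,0.1,0,0,0],[0,-0.13,0.1,0,0,0],[0,-0.13,0.1,0,0,0]])

```text
time: 48.9
eef_pos: [0.4923, -0.2821, 0.1965]
ee_rot: [0.0, 1.0, 0.023, 0.0]
force: [0.9, -1.1, -0.8]
width: -0.0001
grip_force: 0.6
```

Run:
```python
from h import *
s=cap('scene');c=cap('top');print(env.sense()['force'])
cv2.imwrite('pics/t10.png',np.hstack([cv2.resize(s['pixels'][70:260,150:340],(500,500),interpolation=cv2.INTER_CUBIC),np.pad(cv2.resize(c['pixels'][150:370,390:610],(300,300)),((0,200),(0,0),(0,0)))]))
```

```text
[-0.42632063 -0.0917983   0.34106554]
```

View pics/t10.png

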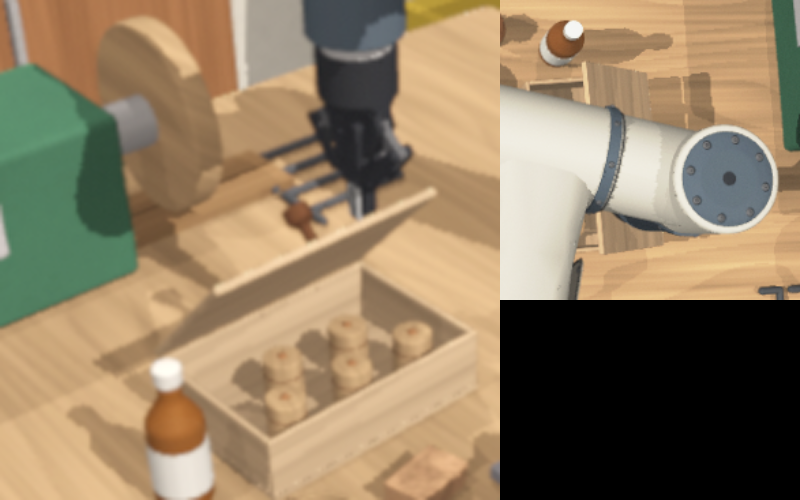

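Request:
move_arm(steps=[[0,-0.12,0.1,0,0,0],[0,-0.12,0.11,0,0,0],[0,-0.12,0.11,0,0,0],[0,-0.12,0.11,0,0,0],[0,-0.12,0.11,0,0,0],[0,-0.08,0.14,0,0,0],[0,-0.08,0.14,0,0,0],[0,-0.08,0.14,0,0,0],[0,-0.08,0.14,0,0,0],[0,-0.05,0.15,0,0,0],[0,-0.05,0.15,0,0,0],[0,-0.05,0.15,0,0,0],[0,-0.05,0.15,0,0,0]])

```text
time: 50.62
eef_pos: [0.4896, -0.2266, 0.1113]
ee_rot: [0.0, 1.0, 0.023, -0.0]
force: [0.2, -0.3, 0.1]
width: -0.0004
grip_force: 0.4
```

Request:
move_arm(steps=[[0,-0.03,0.1,0,0,0],[0,-0.03,0.1,0,0,0],[0,-0.02,0.1,0,0,0],[0,0,0.1,0,0,0],[0,0,0.08,0,0,0],[0,0,0.08,0,0,0],[0,0,0.05,0,0,0],[0,0,0,0,0,0]])

```text
time: 51.62
eef_pos: [0.4893, -0.2226, 0.0811]
ee_rot: [-0.0, 1.0, 0.023, -0.0]
force: [0.3, 0.3, -0.6]
width: -0.0001
grip_force: 0.0
```

Request:
move_arm(steps=[[0,0,0.03,0,0,0],[0,0,0.03,0,0,0],[0,0,0.02,0,0,0],[0,0,0,0,0,0]])

```text
time: 52.12
eef_pos: [0.4895, -0.2226, 0.0785]
ee_rot: [0.0, 1.0, 0.023, 0.0]
force: [-3.6, 1.9, 7.9]
width: 0.0003
grip_force: 4.2
```

Request:
move_arm(steps=[[0,0,0.02,0,0,0],[0,0,0,0,0,0],[0,0,-0.3,0,0,0],[0,0,-0.6,0,0,0],[0,0,-0.9,0,0,0],[0,0,-0.9,0,0,0],[-0.3,-0.5,-0.3,0,0,0],[-0.5,-0.9,0,0,0,0],[-0.5,-0.9,0,0,0,0],[-0.5,-0.9,0,0,0,0],[-0.5,-0.9,0,0,0,0],[0,-0.9,0,0,0,0],[0,-0.9,0,0,0,0],[0,0,0,0,0,0],[0,0,0,0,0,0]])

```text
time: 54.0
eef_pos: [0.3612, 0.0668, 0.2266]
ee_rot: [0.0, 1.0, 0.023, 0.0]
force: [0.3, -0.5, 0.5]
width: 0.0003
grip_force: 0.0
```

Run:
```python
from h import *
s=cap('scene');cv2.imwrite('pics/fin.png',s['pixels'])
```

```text
(no output)
```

View pics/fin.png

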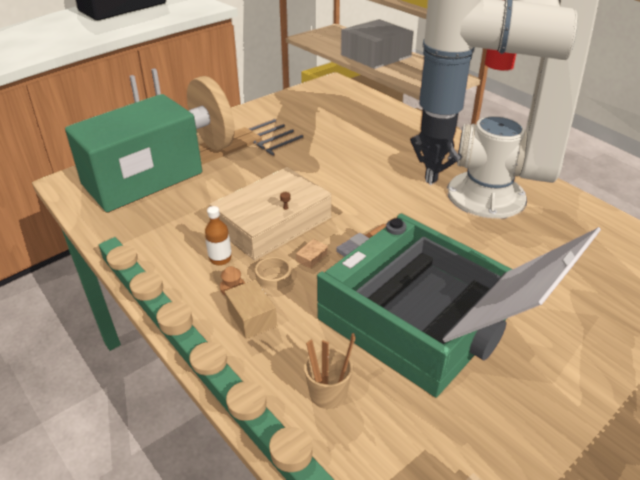

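The lid is shut flat (knob at 285,197), the tub is empty, the hatch stands open, and the bystanders look undisturbed.

```bash
python3 -c "
from plant import env
print(env.hand_in())"
```

```text
the job is handed in; nothing more can be done
None
```

I pressed the stop button and opened the hatch, moved all five pots present into the box, shut the lid and left the hatch open; the job is handed in, with no verdict returned.

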